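Spice row into the bamboo box, in reverse

TASK

The cork-lined tray is wanted for washing: move the four spice containers from it into the empty bamboo box, one to a compartment and in reverse order. What stands nearest the tray's steel handle goes into the compartment farthest from the box's steel handle, the next into the next compartment along, and so on, until what stood farthest from the tray's handle is nearest the box's handle. Leave each one upright, flat on the floor of its compartment, and let go.

Things in the scene. Friction and masses are not known exactly. Their poses are not given: they have to be found in the camera images.
- mill_mid (a point): Pepper mill of dark wood, the tallest: round, 80 mm high plus a 5 mm steel nut on top, 46 mm across the foot, 38 mm across the straight waist (20 to 62 mm up), 40 mm across the head. Starts upright on its own cork square; this point is on its axis, half-way up; z axis up.
- tin_mid (a point): Square plain metal tin, 66 mm high, 44 mm square. x and y axes are square to its sides. Starts upright on its own cork square; this point is on its axis, half-way up; z axis up.
- jar_mid (a point): Round glass spice jar with a black cap, 76 mm high, body 48 mm across up to 55 mm, cap 43 mm across. Starts upright on its own cork square; this point is on its axis, half-way up; z axis up.
- pot_mid (a point): Round white ceramic pot with a flat bamboo lid, the widest: 66 mm high, 56 mm across. Starts upright on its own cork square; this point is on its axis, half-way up; z axis up.
- cork_mill: Fixed cork square, 72 x 72 mm, 5 mm thick, in the tray, under the pepper mill at the start, so it tells the pepper mill's place in the row. Origin at the centre of its underside, 8 mm above the work surface. The four squares lie in a straight row, 82 mm apart, in any order; the tray under them is a flat bamboo board 430 x 88 x 8 mm without walls.
- cork_tin: Fixed cork square, 72 x 72 mm, 5 mm thick, in the tray, under the square tin at the start, so it tells the square tin's place in the row. Origin at the centre of its underside, 8 mm above the work surface. The four squares lie in a straight row, 82 mm apart, in any order; the tray under them is a flat bamboo board 430 x 88 x 8 mm without walls.
- cork_jar: Fixed cork square, 72 x 72 mm, 5 mm thick, in the tray, under the glass spice jar at the start, so it tells the glass spice jar's place in the row. Origin at the centre of its underside, 8 mm above the work surface. The four squares lie in a straight row, 82 mm apart, in any order; the tray under them is a flat bamboo board 430 x 88 x 8 mm without walls.
- cork_pot: Fixed cork square, 72 x 72 mm, 5 mm thick, in the tray, under the white pot at the start, so it tells the white pot's place in the row. Origin at the centre of its underside, 8 mm above the work surface. The four squares lie in a straight row, 82 mm apart, in any order; the tray under them is a flat bamboo board 430 x 88 x 8 mm without walls.
- tray_handle: The tray's handle: a low steel arch, 64 mm wide across the tray and 26 mm high, fixed at one end of the tray (either end, the other end only has a flat dark wood plate), in line with the row, 67 mm from the centre of the nearest cork square. Origin at the centre of its underside.
- box: Low open bamboo box with dark walls, fixed, empty. Origin on the work surface under its middle. Four compartments in a row along its y axis, centres at x = 0, y = -123, -41, 41, 123 mm; each 76 x 76 mm inside, floor 6 mm above the origin, walls and dividers 6 mm thick, tops 15 mm up. Its handle, a steel arch like the tray's, stands at the +y end (y = 190 mm, top 32 mm up); none at -y.

How it is judged:
At the end, for the whole second after the job is handed in: All four stand in the box in reverse order (kth nearest the tray's handle in the kth compartment from the end without handle), each within 19 mm of its compartment's centre along both box axes, on the floor (5 mm), upright (0.12 rad), released and at rest (((horizontal distance between cork_mill and tray_handle between 0.037 and 0.097 m and y of mill_mid in the frame of box between -0.142 and -0.104 m) or (horizontal distance between cork_mill and tray_handle between 0.119 and 0.179 m and y of mill_mid in the frame of box between -0.06 and -0.022 m) or (horizontal distance between cork_mill and tray_handle between 0.201 and 0.261 m and y of mill_mid in the frame of box between 0.022 and 0.06 m) or (horizontal distance between cork_mill and tray_handle between 0.283 and 0.343 m and y of mill_mid in the frame of box between 0.104 and 0.142 m)) and x of mill_mid in the frame of box between -0.019 and 0.019 m and z of mill_mid in the frame of box between 0.041 and 0.051 m and angle between each of mill_mid, tin_mid, jar_mid, pot_mid's own z axis and vertical below 0.12 rad and linear speed of each of mill, tin, jar, pot below 0.02 m/s and ((horizontal distance between cork_tin and tray_handle between 0.037 and 0.097 m and y of tin_mid in the frame of box between -0.142 and -0.104 m) or (horizontal distance between cork_tin and tray_handle between 0.119 and 0.179 m and y of tin_mid in the frame of box between -0.06 and -0.022 m) or (horizontal distance between cork_tin and tray_handle between 0.201 and 0.261 m and y of tin_mid in the frame of box between 0.022 and 0.06 m) or (horizontal distance between cork_tin and tray_handle between 0.283 and 0.343 m and y of tin_mid in the frame of box between 0.104 and 0.142 m)) and x of tin_mid in the frame of box between -0.019 and 0.019 m and z of tin_mid in the frame of box between 0.034 and 0.044 m and ((horizontal distance between cork_jar and tray_handle between 0.037 and 0.097 m and y of jar_mid in the frame of box between -0.142 and -0.104 m) or (horizontal distance between cork_jar and tray_handle between 0.119 and 0.179 m and y of jar_mid in the frame of box between -0.06 and -0.022 m) or (horizontal distance between cork_jar and tray_handle between 0.201 and 0.261 m and y of jar_mid in the frame of box between 0.022 and 0.06 m) or (horizontal distance between cork_jar and tray_handle between 0.283 and 0.343 m and y of jar_mid in the frame of box between 0.104 and 0.142 m)) and x of jar_mid in the frame of box between -0.019 and 0.019 m and z of jar_mid in the frame of box between 0.039 and 0.049 m and ((horizontal distance between cork_pot and tray_handle between 0.037 and 0.097 m and y of pot_mid in the frame of box between -0.142 and -0.104 m) or (horizontal distance between cork_pot and tray_handle between 0.119 and 0.179 m and y of pot_mid in the frame of box between -0.06 and -0.022 m) or (horizontal distance between cork_pot and tray_handle between 0.201 and 0.261 m and y of pot_mid in the frame of box between 0.022 and 0.06 m) or (horizontal distance between cork_pot and tray_handle between 0.283 and 0.343 m and y of pot_mid in the frame of box between 0.104 and 0.142 m)) and x of pot_mid in the frame of box between -0.019 and 0.019 m and z of pot_mid in the frame of box between 0.034 and 0.044 m); the robot touches nothing.
It also fails if it takes over 93 s, if anything falls off the work surface, if the arm or the gripper's body presses on something with over 40 N, if the wrist force passes 120 N, or if a joint passes its speed limit or range.

ROBOT

A 6-joint arm with a two-finger parallel gripper is mounted at the origin on the work surface. World frame = base frame: x ahead of the robot, y to its left, z up, the work surface at z = 0. Lengths are in m, angles in rad, forces in N, time in s.
With the tool pointing down it reaches from about 0.225 to 0.875 m from the base axis. Payload 3.4 kg.
Tool frame: the origin (TCP) lies between the finger pads; the fingertips stand 11 mm ahead of it and the grasp point (between the pads) lies 8 mm behind it; z points along the fingers, y is the line along which they close (so a half turn about z gives the same grasp; the last joint's range is limited). The gripper opens to 85 mm and grips with 20 to 120 N. Pads are 22 mm wide; open, the fingers measure 114 mm over their backs; the gripper's body (76 mm by 85 mm) begins 54 mm behind the grasp point. The pads swing forward as they close: fully open they stand 13 mm farther back than shut.
Start: joints at [1.216, 0.276, 1.505, -0, 1.361, -0.121], TCP at [0.133, 0.559, 0.219] pointing down, gripper open.
Joint ranges: [-2.89, 2.89], [-0.75, 2.08], [0.22, 2.7], [-1.18, 4.32], [0.11, 2.71], [-2.7, 2.7]. Speed limits (rad/s): [2.57, 2.57, 3.14, 3.14, 3.14, 3.14].

INTERFACE

Orientations are given as a unit quaternion [w, x, y, z].
In Python, from rig import manip, imaging gives the robot as it stands. The module is installed in compiled form; this text tells all that it offers.
- The arm moves only by the tool jog_arm, never from a script. Its argument "deltas" is one flat list of numbers, 7 for each row, row after row: the turn, a rotation vector about the world's x, y, z in degrees, then the shift along the world's x, y, z in mm, then the opening, from 0 (shut) to 1 (fully open). In form: [ax, ay, az, tx, ty, tz, gripper, ax, ay, az, tx, ty, tz, gripper, ...]. A call has 1 to 20 rows; each row is the pose to reach, as a shift and turn from the pose commanded when the call began; what a row does not reach only later rows make up. A row lasts 1/10 s, in which the tool goes at most 50 mm and 8.59 degrees, less where a joint would pass 70% of its speed; a pose out of reach is approached as far as the arm can. A call with a gripper value outside its range is refused whole. The fingers move at their own pace and stop on an object; "grip_force" is the grip in N (left out, the last holds). Time passes only in rows, so rows that repeat a pose let the fingers close. It gives the time, the measured TCP pose, the force, the opening and the grip force at its end, in the units of the state.
- manip.get_state(): the state, without advancing time (a new reading comes with each control period).
- imaging.get_image(name): name is "scene" or "top" or "wrist"; returns the picture (420x560x3 uint8, blue, green, red); there is no depth.
- imaging.calibration(name): a dict with "mtx" (3x3 intrinsics, pixels), "cam_to_world" (4x4, takes a point from camera to world coordinates). Camera axes: x right, y down, z forward; pixel columns grow to the right and rows downward; lengths in m; the calibration is good to about 2 mm. A picture is of the moment at which its call begins: read the wrist's pose just before it. calibration takes no time and is no camera call; for the wrist camera it gives the pose at the moment of the call.
- manip.sign_off(): hands the job in; it is judged then, once.
The state is a dict: "clock": time; "qpos": joint angles; "qd": joint speeds; "effort": joint torques, N m; "position": TCP position; "ee_rot": TCP orientation; "contact_force": force on the tool from outside, world axes, zero at the start; "moment": the same for the moment, N m; "width": finger opening in m; "gripper_force": force on a finger pad.
Only numpy, scipy, OpenCV 4.12 (cv2) and the standard library are available. Lean on these libraries where they do the work, as an engineer would, in place of code of your own. Each camera call takes 0.05 s, during which the arm holds its last target. There are 200 camera calls.

## Working session

There is one attempt and no reset: what is moved stays moved. The work goes in short steps, Python scripts to look and compute and a tool call to move; the robot and the scene stay as the last step left them, time stands still between calls to the robot, and variables do not carry over. Pictures are saved under pics/ and viewed, at most 14 in all, crops included, and the job is handed in when it is done.

Besides the shell and the picture viewer there is one more tool, called in YAML: its name, and indented under it one key for each argument. jog_arm: Moves the arm, as the interface text tells. Its arguments: {"type":"object","properties":{"deltas":{"type":"array"},"grip_force":{"type":"number"}},"required":["deltas"]}

```bash
mkdir -p pics
cat > h.py <<'E'
import numpy as np, cv2
from rig import manip, imaging
def cast(cal,uv,z):
    K,T=np.array(cal["mtx"]),np.array(cal["cam_to_world"])
    d=T[:3,:3]@np.linalg.solve(K,[uv[0],uv[1],1.]); o=T[:3,3]
    return o+d*(z-o[2])/d[2]
def proj(cal,p):
    T=np.linalg.inv(np.array(cal["cam_to_world"])); q=np.array(cal["mtx"])@(T[:3,:3]@np.array(p)+T[:3,3]); return q[:2]/q[2]
E
python3 - <<'E'
from h import *
for n in ("scene","top"):
    cv2.imwrite(f"pics/{n}0.png",imaging.get_image(n)); print(n,np.round(imaging.calibration(n)["cam_to_world"],3).tolist())
print(manip.get_state())
E
```

```text
scene [[-0.751, 0.341, -0.565, 0.921], [0.66, 0.377, -0.65, 0.387], [-0.008, -0.861, -0.508, 0.398], [0.0, 0.0, 0.0, 1.0]]
top [[0.012, -0.996, 0.085, 0.477], [-1.0, -0.012, 0.008, -0.049], [-0.007, -0.086, -0.996, 0.717], [0.0, 0.0, 0.0, 1.0]]
{'clock': 0.1, 'qpos': array([ 1.21602339e+00,  2.76541405e-01,  1.50601492e+00, -1.88229359e-05,
        1.36071346e+00, -1.20996860e-01]), 'qd': array([ 0.00016471, -0.00096982, -0.00176072, -0.00178281,  0.00088851,
        0.00075337]), 'effort': array([ 9.77571763e-04, -4.17699623e+01, -2.46405369e+01, -2.54118377e-04,
        5.78849518e-03, -4.61842532e-06]), 'position': array([0.13303571, 0.55888494, 0.21841739]), 'ee_rot': array([-1.88661950e-04,  1.16620053e-01,  9.93176248e-01, -8.17117762e-04]), 'contact_force': array([-0.05223266,  0.35043042, -1.40399245]), 'moment': array([-0.01377323, -0.08707869, -0.03819805]), 'gripper_force': 0.0, 'width': 0.08552554404329267}
```

View pics/top0.png

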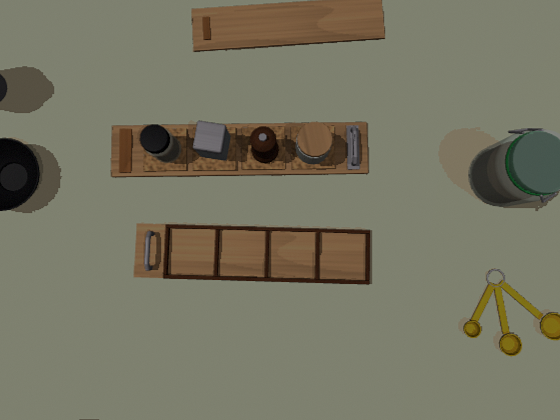

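View pics/scene0.png

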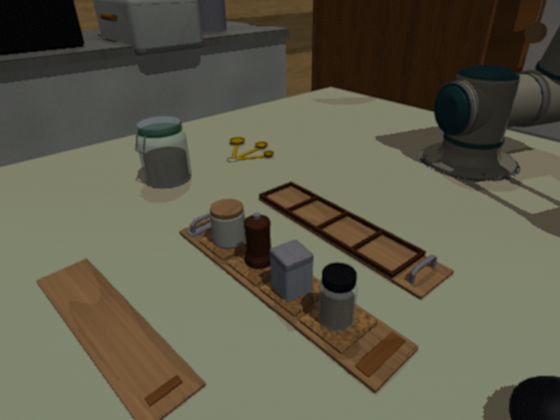

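The top view shows the tray's handle at right (353,147). From there the row runs pot (315,140), mill (264,140), tin (212,135), jar (157,138). The box's handle is at left (150,250), so each container moves to the compartment roughly straight below it in the image.

```bash
cat > m.py <<'E'
from h import *
im=cv2.imread("pics/top0.png"); c=imaging.calibration("top")
hsv=cv2.cvtColor(im,cv2.COLOR_BGR2HSV); H,S,V=cv2.split(hsv)
def blob(mask,roi):
    x0,y0,x1,y1=roi; m=np.zeros(mask.shape,np.uint8); m[y0:y1,x0:x1]=mask[y0:y1,x0:x1].astype(np.uint8)*255
    return max(cv2.findContours(m,cv2.RETR_EXTERNAL,cv2.CHAIN_APPROX_NONE)[0],key=cv2.contourArea)
def rect(cn,z):
    p=np.array([cast(c,q,z)[:2] for q in cn[:,0]],np.float32)*1000
    return cv2.minAreaRect(p)
print("box walls",rect(blob((S>100)&(V<95),(160,215,385,295)),.015))
print("tray",rect(blob((S>70),(100,115,380,185)),.008))
print("cap",rect(blob((V<35),(138,120,175,155)),.089))
print("tin",rect(blob((S<60)&(V>80),(190,118,233,156)),.079))
k=blob((S>70)&(V>110),(300,118,332,156)); print("lid",rect(k,.079))
for n,uv,z in [("nut",(262.5,137),.098),("tinTop",(211,137),.079),("cap",(155,138),.089),("lid",(315,139),.079),("hT",(353,147),.03),("hB",(149,250),.03),("compR",(343,257),.006),("compL",(192,252),.006)]: print(n,cast(c,uv,z)[:2].round(4))
cv2.imwrite("pics/crop.png",cv2.resize(im[110:295,105:385],None,fx=2.8,fy=2.8,interpolation=cv2.INTER_CUBIC))
E
python3 m.py
```

```text
box walls ((463.43658447265625, -19.193313598632812), (333.73431396484375, 87.037841796875), 89.07221221923828)
tray ((636.49462890625, 29.025146484375), (88.97208404541016, 429.8025817871094), 1.4420926570892334)
cap ((632.2125244140625, 146.03851318359375), (44.092750549316406, 40.892295837402344), 46.739654541015625)
tin ((642.4917602539062, 64.37225341796875), (50.7164306640625, 63.744422912597656), 0.5900133848190308)
lid ((638.8150634765625, -95.9813003540039), (49.035438537597656, 42.247459411621094), 0.6225910186767578)
nut [ 0.6345 -0.0148]
tinTop [0.6386 0.0639]
cap [0.6336 0.1454]
lid [ 0.6372 -0.0929]
hT [ 0.637  -0.1577]
hB [0.4672 0.1664]
compR [ 0.4594 -0.1448]
compL [0.4645 0.103 ]
```

View pics/crop.png

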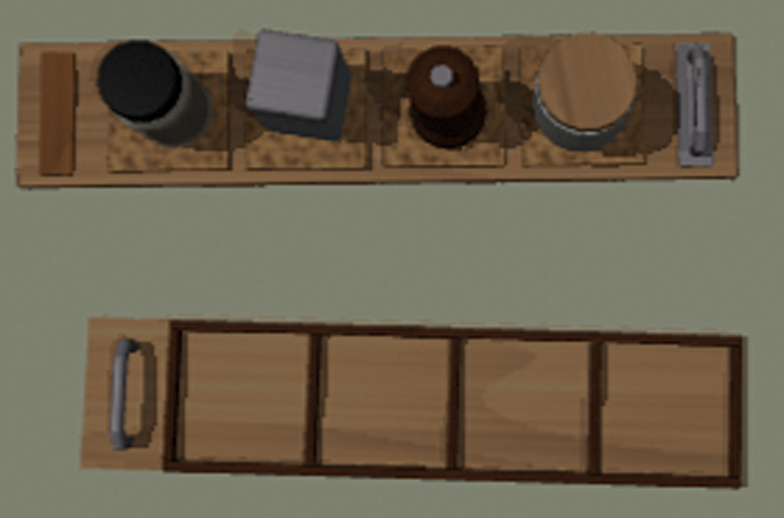

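Everything checks: the box rim is 334 x 88 mm with its centre at (463,-19), the tray 430 x 89 mm. Tin sides are turned about -10°. Moving above the pot, with the fingers closing along x.

jog_arm:
  deltas: [0,0,-76.6,504,-650,-40,1,0,0,-76.6,504,-650,-40,1,0,0,-76.6,504,-650,-40,1,0,0,-76.6,504,-650,-40,1,0,0,-76.6,504,-650,-40,1,0,0,-76.6,504,-650,-40,1,0,0,-76.6,504,-650,-40,1,0,0,-76.6,504,-650,-40,1,0,0,-76.6,504,-650,-40,1,0,0,-76.6,504,-650,-40,1,0,0,-76.6,504,-650,-40,1,0,0,-76.6,504,-650,-40,1,0,0,-76.6,504,-650,-40,1,0,0,-76.6,504,-650,-40,1,0,0,-76.6,504,-650,-40,1,0,0,-76.6,504,-650,-40,1,0,0,-76.6,504,-650,-40,1,0,0,-76.6,504,-650,-40,1,0,0,-76.6,504,-650,-40,1,0,0,-76.6,504,-650,-40,1]
  grip_force: 35

```text
clock: 2.1
position: [0.6362, -0.0895, 0.179]
ee_rot: [-0.001, 0.707, 0.707, -0.0]
contact_force: [0.2, -0.5, -0.4]
width: 0.0854
gripper_force: 0.0
```

Run:
```python
from h import *
s=manip.get_state(); print(s["clock"],s["position"],s["ee_rot"])
c=imaging.calibration("wrist"); im=imaging.get_image("wrist"); print(np.round(c["cam_to_world"],3).tolist())
cv2.imwrite("pics/w1.png",im)
for n,p in dict(pot=(.637,-.091,.079),nut=(.6345,-.0148,.098),tin=(.640,.065,.079)).items(): print(n,proj(c,p))
```

```text
2.1 [ 0.6362102  -0.08946574  0.17900511] [-7.66545243e-04  7.06816716e-01  7.07396293e-01 -1.64717092e-04]
[[1.0, 0.0, -0.001, 0.638], [-0.0, -0.955, -0.296, -0.013], [-0.001, 0.296, -0.955, 0.335], [0.0, 0.0, 0.0, 1.0]]
pot [279.2441299  206.38546796]
nut [275.02699088  97.98111918]
tin [283.97782906 -39.59228148]
```

View pics/w1.png

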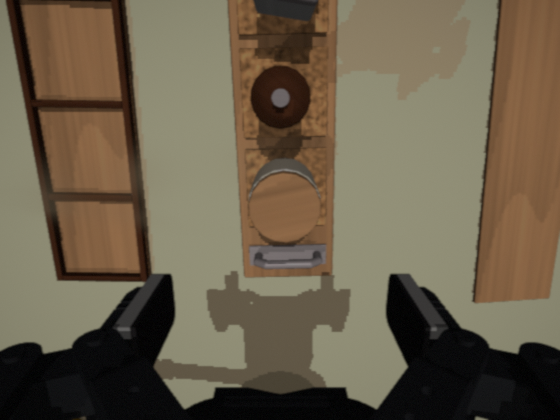

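Wrist view: lid centre (285,207), nut (280,98), box's end rim corners (57,281) and (150,279). Comparing these with the top view.

Run:
```python
from h import *
c=imaging.calibration("wrist")
for uv,z in [((285,207),.079),((280,98),.098),((57,281),.015),((150,279),.015),((12,0),.015),((108,0),.015)]: print(cast(c,uv,z)[:2].round(4))
```

```text
[ 0.6414 -0.0914]
[ 0.6377 -0.0147]
[ 0.4192 -0.1869]
[ 0.5105 -0.1846]
[0.4283 0.058 ]
[0.5033 0.058 ]
```

jog_arm:
  deltas: [0,0,0,4,0,-40,1,0,0,0,4,0,-80,1,0,0,0,4,0,-110,1,0,0,0,4,0,-132,1,0,0,0,4,0,-132,1,0,0,0,4,0,-132,0,0,0,0,4,0,-132,0,0,0,0,4,0,-132,0,0,0,0,4,0,-132,0,0,0,0,4,0,-132,0,0,0,0,4,0,-132,0,0,0,0,4,0,-132,0,0,0,0,4,0,-132,0,0,0,0,4,0,-132,0,0,0,0,4,0,-132,0,0,0,0,4,0,-122,0,0,0,0,4,0,-112,0,0,0,0,4,0,-97,0,0,0,0,4,0,-87,0,0,0,0,4,0,-87,0]
  grip_force: 35

```text
clock: 4.15
position: [0.6427, -0.0911, 0.0945]
ee_rot: [0.002, 0.707, 0.707, 0.001]
contact_force: [0.5, -0.2, -1.4]
width: 0.0529
gripper_force: 37.4
```

Run:
```python
from h import *
a=imaging.get_image("wrist"); b=imaging.get_image("scene"); cv2.imwrite("pics/g1.png",np.hstack([cv2.resize(a,(400,300)),cv2.resize(b[120:375,100:440],(400,300))]))
print(manip.get_state()["position"],manip.get_state()["contact_force"])
```

```text
[ 0.641287   -0.09067653  0.09245968] [ 0.69427193 -0.40244601 -0.613632  ]
```

View pics/g1.png

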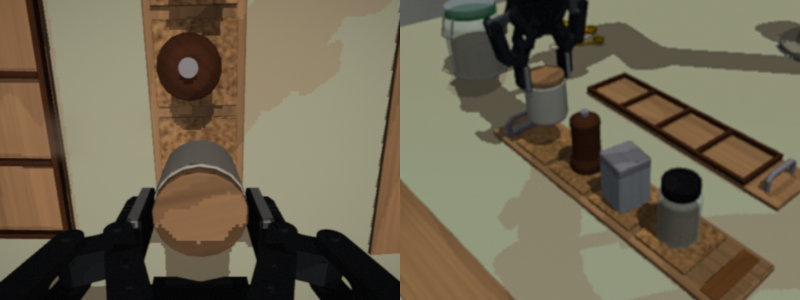

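jog_arm:
  deltas: [0,0,0,-10,-3,0,0,0,0,0,-30,-9,0,0,0,0,0,-58,-17,0,0,0,0,0,-88,-25,0,0,0,0,0,-118,-34,0,0,0,0,0,-146,-42,0,0,0,0,0,-166,-48,0,0,0,0,0,-177,-51,0,0,0,0,0,-177,-51,0,0,0,0,0,-177,-51,-12,0,0,0,0,-177,-51,-26,0,0,0,0,-177,-51,-38,0,0,0,0,-177,-51,-46,0,0,0,0,-177,-51,-51,0,0,0,0,-177,-51,-51,0,0,0,0,-177,-51,-51,0]

```text
clock: 5.85
position: [0.4648, -0.1414, 0.0426]
ee_rot: [0.0, 0.707, 0.707, 0.0]
contact_force: [-3.7, 1.7, 9.3]
width: 0.0531
gripper_force: 39.0
```

Run:
```python
from h import *
a=imaging.get_image("top"); b=imaging.get_image("scene"); cv2.imwrite("pics/g2.png",np.hstack([a[90:300,110:390],cv2.resize(b[120:330,160:440],(280,210))]))
print(manip.get_state()["position"],manip.get_state()["contact_force"])
```

```text
[ 0.4647632  -0.14140868  0.04262155] [-3.37172045  2.31020113  9.40184094]
```

View pics/g2.png

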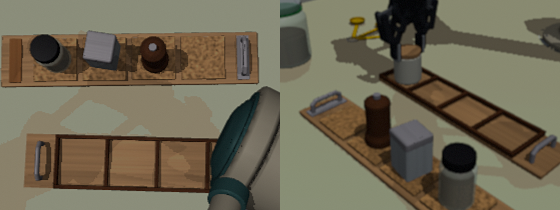

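jog_arm:
  deltas: [0,0,0,0,0,0,1,0,0,0,0,0,0,1,0,0,0,0,0,0,1,0,0,0,0,0,0,1,0,0,0,0,0,0,1,0,0,0,0,0,15,1,0,0,0,0,0,40,1,0,0,0,0,0,80,1,0,0,0,0,0,120,1,0,0,0,0,0,139,1,0,0,0,40,30,139,1,0,0,0,75,55,139,1,0,0,0,110,80,139,1,0,0,0,145,105,139,1,0,0,0,165,120,139,1,0,0,0,173,127,139,1,0,0,0,173,127,139,1,0,0,0,173,127,139,1]

```text
clock: 7.75
position: [0.636, -0.0153, 0.1799]
ee_rot: [-0.0, 0.707, 0.707, -0.001]
contact_force: [0.5, 0.2, -0.4]
width: 0.0854
gripper_force: 0.0
```

Run:
```python
from h import *
print(manip.get_state()["position"])
c=imaging.calibration("wrist")
a=imaging.get_image("wrist"); b=imaging.get_image("top"); cv2.imwrite("pics/g3.png",np.hstack([a[:,:400],b[:,130:530]]))
for p in [(.6377,-.0147,.098),(.4645,-.1422,.072)]: print(proj(c,p),proj(imaging.calibration("top"),p))
```

```text
[ 0.63597706 -0.01525666  0.17993258]
[280.57905973 210.91638452] [262.43942134 134.88311179]
[ 78.56348358 343.60687108] [347.2222192  254.67485345]
```

View pics/g3.png

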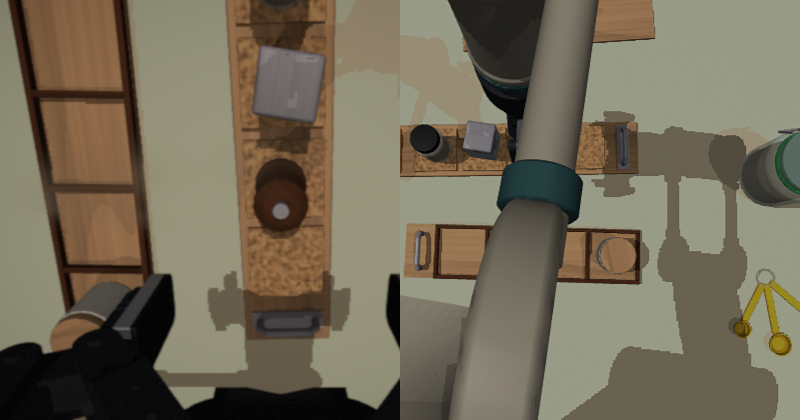

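The pot stands centred in its compartment (lid at top-view pixel 345,254; expected 347,255). The mill nut is at (281,211) as predicted. The tin's corners give -8° yaw. Now picking up the mill.

jog_arm:
  deltas: [0,0,0,1,0,-40,1,0,0,0,1,0,-80,1,0,0,0,1,0,-110,1,0,0,0,1,0,-132,1,0,0,0,1,0,-132,1,0,0,0,1,0,-132,0,0,0,0,1,0,-132,0,0,0,0,1,0,-132,0,0,0,0,1,0,-132,0,0,0,0,1,0,-132,0,0,0,0,1,0,-132,0,0,0,0,1,0,-132,0,0,0,0,1,0,-132,0,0,0,0,1,0,-132,0,0,0,0,1,0,-132,0,0,0,0,1,0,-122,0,0,0,0,1,0,-112,0,0,0,0,1,0,-97,0,0,0,0,1,0,-87,0,0,0,0,1,0,-87,0]

```text
clock: 9.85
position: [0.6397, -0.0147, 0.0954]
ee_rot: [0.002, 0.707, 0.707, 0.001]
contact_force: [0.4, 0.1, -1.6]
width: 0.0379
gripper_force: 35.7
```

jog_arm:
  deltas: [0,0,0,-10,-3,0,0,0,0,0,-30,-8,0,0,0,0,0,-58,-15,0,0,0,0,0,-88,-23,0,0,0,0,0,-118,-31,0,0,0,0,0,-146,-38,0,0,0,0,0,-164,-43,0,0,0,0,0,-173,-45,0,0,0,0,0,-173,-45,0,0,0,0,0,-173,-45,-12,0,0,0,0,-173,-45,-26,0,0,0,0,-173,-45,-38,0,0,0,0,-173,-45,-46,0,0,0,0,-173,-45,-50,0,0,0,0,-173,-45,-50,0,0,0,0,-173,-45,-50,0]

```text
clock: 11.45
position: [0.466, -0.0597, 0.0434]
ee_rot: [0.001, 0.707, 0.707, 0.0]
contact_force: [0.4, 0.7, -2.2]
width: 0.038
gripper_force: 35.2
```

jog_arm:
  deltas: [0,0,0,-1,0,-1,0,0,0,0,-1,0,-2,0,0,0,0,-1,0,-2,0,0,0,0,-1,0,-2,1,0,0,0,-1,0,-2,1,0,0,0,-1,0,-2,1,0,0,0,-1,0,-2,1,0,0,0,-1,0,-2,1,0,0,0,-1,0,15,1,0,0,0,-1,0,40,1,0,0,0,-1,0,80,1,0,0,0,-1,0,120,1,0,0,0,-1,0,137,1,0,0,-4,40,30,137,1,0,0,-8,75,55,137,1,0,0,-8,110,80,137,1,0,0,-8,145,105,137,1,0,0,-8,170,120,137,1,0,0,-8,179,124,137,1,0,0,-8,179,124,137,1]

```text
clock: 13.45
position: [0.6446, 0.0648, 0.1793]
ee_rot: [-0.0, 0.754, 0.657, -0.001]
contact_force: [-0.6, 0.5, -0.6]
width: 0.0854
gripper_force: 0.0
```

Run:
```python
from h import *
print(manip.get_state()["position"])
c=imaging.calibration("wrist")
a=imaging.get_image("wrist"); b=imaging.get_image("top"); cv2.imwrite("pics/g4.png",np.hstack([a[:,:400],b[:,130:530]]))
for p in [(.644,.0645,.079),(.465,-.060,.091)]: print(proj(c,p),proj(imaging.calibration("top"),p))
```

```text
[0.64463495 0.0647523  0.17926913]
[277.43815907 204.77183448] [210.69496195 133.46182896]
[ 83.30032307 381.40064533] [292.11861778 253.88335777]
```

View pics/g4.png

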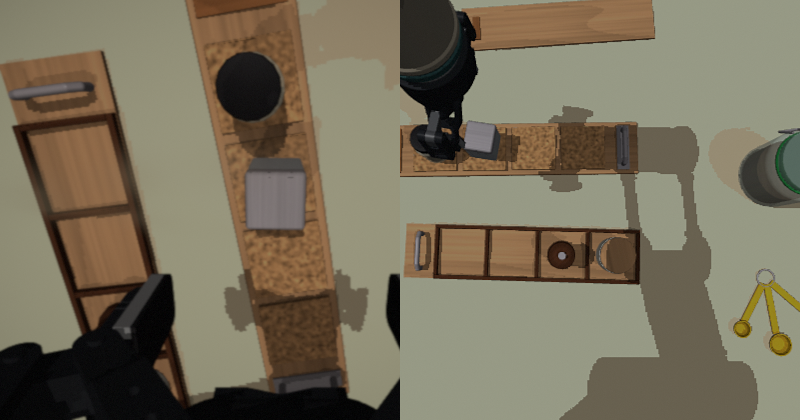

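The mill stands centred in the box (nut at top-view pixel 291,256) and the pot is fine. The tin is aligned with the gripper, about 4 mm farther along +y at (276,199).

jog_arm:
  deltas: [0,0,0,0,3,-40,1,0,0,0,0,3,-80,1,0,0,0,0,3,-110,1,0,0,0,0,3,-134,1,0,0,0,0,3,-134,1,0,0,0,0,3,-134,0,0,0,0,0,3,-134,0,0,0,0,0,3,-134,0,0,0,0,0,3,-134,0,0,0,0,0,3,-134,0,0,0,0,0,3,-134,0,0,0,0,0,3,-134,0,0,0,0,0,3,-134,0,0,0,0,0,3,-134,0,0,0,0,0,3,-134,0,0,0,0,0,3,-124,0,0,0,0,0,3,-114,0,0,0,0,0,3,-99,0,0,0,0,0,3,-89,0,0,0,0,0,3,-89,0]

```text
clock: 15.55
position: [0.6457, 0.0675, 0.0934]
ee_rot: [0.001, 0.755, 0.656, 0.002]
contact_force: [-0.6, -0.1, -1.5]
width: 0.0432
gripper_force: 37.0
```

jog_arm:
  deltas: [0,0,0,-10,-3,0,0,0,0,0,-30,-8,0,0,0,0,0,-58,-15,0,0,0,0,0,-88,-23,0,0,0,0,0,-118,-31,0,0,0,0,0,-146,-38,0,0,0,0,0,-166,-43,0,0,0,0,0,-178,-45,0,0,0,0,0,-178,-45,0,0,0,0,0,-178,-45,-12,0,0,0,0,-178,-45,-26,0,0,0,0,-178,-45,-38,0,0,0,0,-178,-45,-46,0,0,0,0,-178,-45,-50,0,0,0,0,-178,-45,-51,0,0,0,0,-178,-45,-52,0,0,0,0,-178,-45,-52,0]

```text
clock: 17.25
position: [0.4667, 0.0225, 0.0414]
ee_rot: [0.0, 0.755, 0.656, 0.0]
contact_force: [-5.9, 1.3, 17.6]
width: 0.0435
gripper_force: 39.2
```

jog_arm:
  deltas: [0,0,0,0,0,1,0,0,0,0,0,0,1,1,0,0,0,0,0,1,1,0,0,0,0,0,1,1,0,0,0,0,0,1,1,0,0,0,0,0,1,1,0,0,0,0,0,20,1,0,0,0,0,0,50,1,0,0,0,0,0,90,1,0,0,0,0,0,130,1,0,0,0,0,0,141,1,0,0,4,40,30,141,1,0,0,8,75,55,141,1,0,0,8,110,80,141,1,0,0,8,145,105,141,1,0,0,8,162,118,141,1,0,0,8,170,124,141,1,0,0,8,170,124,141,1]

```text
clock: 19.05
position: [0.6362, 0.1468, 0.1788]
ee_rot: [-0.001, 0.707, 0.707, -0.001]
contact_force: [-1.6, -0.2, 0.6]
width: 0.0855
gripper_force: 0.0
```

Run:
```python
from h import *
print(manip.get_state()["position"])
c=imaging.calibration("wrist")
a=imaging.get_image("wrist"); b=imaging.get_image("top"); cv2.imwrite("pics/g5.png",np.hstack([a[:,:400],b[:,130:530]]))
for p in [(.6365,.146,.089),(.466,.022,.072)]: print(proj(c,p),proj(imaging.calibration("top"),p))
```

```text
[0.63622216 0.14678653 0.17876426]
[278.59234682 209.39040082] [154.64044572 136.1030327 ]
[ 78.78575664 342.18319141] [236.83932082 252.27798097]
```

View pics/g5.png

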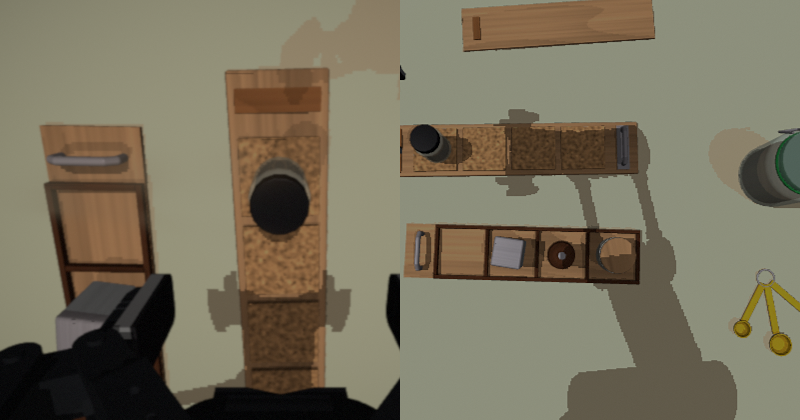

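The tin stands well in its compartment. The jar cap is at (280,205), within 3 mm of the prediction.

jog_arm:
  deltas: [0,0,0,1,2,-40,1,0,0,0,1,2,-80,1,0,0,0,1,2,-115,1,0,0,0,1,2,-141,1,0,0,0,1,2,-141,1,0,0,0,1,2,-141,0,0,0,0,1,2,-141,0,0,0,0,1,2,-141,0,0,0,0,1,2,-141,0,0,0,0,1,2,-141,0,0,0,0,1,2,-141,0,0,0,0,1,2,-141,0,0,0,0,1,2,-141,0,0,0,0,1,2,-141,0,0,0,0,1,2,-141,0,0,0,0,1,2,-131,0,0,0,0,1,2,-121,0,0,0,0,1,2,-106,0,0,0,0,1,2,-96,0,0,0,0,1,2,-96,0]

```text
clock: 21.15
position: [0.6387, 0.1486, 0.0866]
ee_rot: [0.001, 0.707, 0.707, 0.002]
contact_force: [0.6, -0.5, -1.8]
width: 0.0461
gripper_force: 36.4
```

jog_arm:
  deltas: [0,0,0,-10,-3,0,0,0,0,0,-30,-8,0,0,0,0,0,-58,-15,0,0,0,0,0,-88,-23,0,0,0,0,0,-118,-31,0,0,0,0,0,-144,-37,0,0,0,0,0,-161,-42,0,0,0,0,0,-170,-44,0,0,0,0,0,-170,-44,0,0,0,0,0,-170,-44,-12,0,0,0,0,-170,-44,-26,0,0,0,0,-170,-44,-38,0,0,0,0,-170,-44,-46,0,0,0,0,-170,-44,-50,0,0,0,0,-170,-44,-51,0,0,0,0,-170,-44,-51,0]

```text
clock: 22.75
position: [0.4677, 0.1045, 0.0348]
ee_rot: [0.0, 0.707, 0.707, 0.0]
contact_force: [-4.3, 0.2, 11.8]
width: 0.0463
gripper_force: 37.6
```

Jar on the floor (12 N). Release and retreat.

jog_arm:
  deltas: [0,0,0,0,0,1,0,0,0,0,0,0,1,1,0,0,0,0,0,1,1,0,0,0,0,0,1,1,0,0,0,0,0,1,1,0,0,0,0,0,1,1,0,0,0,0,0,20,1,0,0,0,0,0,50,1,0,0,0,0,0,90,1,0,0,0,0,0,130,1,0,0,0,0,0,170,1,0,0,0,0,40,190,1,0,0,0,0,80,190,1,0,0,0,0,120,190,1,0,0,0,0,160,190,1,0,0,0,0,200,190,1,0,0,0,0,230,190,1,0,0,0,0,240,190,1,0,0,0,0,240,190,1]

```text
clock: 24.65
position: [0.4669, 0.3451, 0.2227]
ee_rot: [0.0, 0.706, 0.708, -0.0]
contact_force: [0.1, -0.9, 0.7]
width: 0.0855
gripper_force: 0.0
```

Run:
```python
from h import *
a=imaging.get_image("scene"); b=imaging.get_image("top"); cv2.imwrite("pics/g6.png",np.hstack([a[100:380,100:500],cv2.resize(b[200:300,110:400],(400,280))]))
```

```text
(no output)
```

View pics/g6.png

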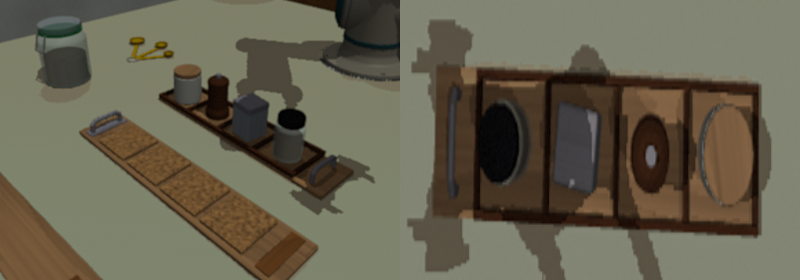

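All four stand upright and centred in the box, in the order pot, mill, tin, jar towards its handle.

```bash
python3 -c "
from rig import manip; print(manip.sign_off())"
```

```text
the job is handed in; nothing more can be done
None
```

The four spice containers stand upright and released in the bamboo box in reverse order (pot, mill, tin, jar towards the box's handle), and the job was handed in at about 25 s of the 93 s allowed; the judge's result was not shown.

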